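# Load lamp holders in the lane and pin them with the rod

## Task

Stand every porcelain lamp holder upright, foot down, in the metal loading lane, with the cross-holes running along the lane. When all are standing, push the retaining rod in from the lane's right-hand end (seen from the robot), through the right end plate, every holder and the left end plate, until its handle is home against the right end plate, and let go. Leave the flask, the bowl and the cardboard parts box where they are.

Things in the scene. Friction and masses are not known exactly. Their poses are not given: they have to be found in the camera images.
- lane: fixed metal lane lying across the robot's view: floor plate 56 x 220 x 6 mm, two rails along it (8 mm thick, tops 20 mm over the table), an end plate at each end. Origin: centre of the plate's underside, on the table; y along the lane to its left end, x across it away from the robot. Inside: x -18 to 18, y -100 to 100 mm. Four holders fit, standing anywhere along it with gaps.
- hole_right (a point): centre of the hole on the outer face of the right end plate (lane frame 0, -110, 52 mm), where the rod goes in. Each end plate is 10 mm thick, 56 mm wide, its top 76 mm over the table, with a round 12 mm hole 52 mm over the table, the same height as the cross-hole of a holder standing in the lane
- hole_left (a point): centre of the hole on the outer face of the lane's left end plate (lane frame 0, 110, 52 mm)
- rod: retaining rod: steel tube 8 mm thick, 235 mm long, rounded tip, in a square handle 22 x 22 x 50 mm; 210 g, balancing in the handle. Origin: on the rod's axis at the shoulder, where the handle's front face meets the rod; x points along the rod to the tip, the handle fills x -50 to 0 mm. Starts lying on the table at the right, handle flat, axis 11 mm up and level.
- rod_tip (a point): the rod's rounded tip, 235 mm from the shoulder
- bowl: bystander: aluminium bowl, 140 mm across, 60 mm high; origin under its centre
- flask: bystander: pink flask with a grey cap, 68 mm thick, 170 mm high; origin under its centre
- partsbox: bystander: open cardboard parts box 120 x 100 x 70 mm; origin under its centre
- holder1: white porcelain lamp holder, square block 32 x 32 x 66 mm, about 130 g, with a round 15 mm cross-hole right through. Origin: centre of its foot; z runs from foot to top (end with brass-rimmed black socket); y is along the cross-hole, 46 mm from the foot. Starts lying on its side on the table before the lane, hole axis vertical; may be absent.
- holder1_hole (a point): centre of the cross-hole of holder1, on its axis, 46 mm from the foot
- holder2: white porcelain lamp holder, square block 32 x 32 x 66 mm, about 130 g, with a round 15 mm cross-hole right through. Origin: centre of its foot; z runs from foot to top (end with brass-rimmed black socket); y is along the cross-hole, 46 mm from the foot. Starts lying on its side on the table before the lane, hole axis vertical; may be absent.
- holder2_hole (a point): centre of the cross-hole of holder2, on its axis, 46 mm from the foot
- holder3: white porcelain lamp holder, square block 32 x 32 x 66 mm, about 130 g, with a round 15 mm cross-hole right through. Origin: centre of its foot; z runs from foot to top (end with brass-rimmed black socket); y is along the cross-hole, 46 mm from the foot. Starts lying on its side on the table before the lane, hole axis vertical; may be absent.
- holder3_hole (a point): centre of the cross-hole of holder3, on its axis, 46 mm from the foot
- holder4: white porcelain lamp holder, square block 32 x 32 x 66 mm, about 130 g, with a round 15 mm cross-hole right through. Origin: centre of its foot; z runs from foot to top (end with brass-rimmed black socket); y is along the cross-hole, 46 mm from the foot. Starts standing in the lane; always present.
- holder4_hole (a point): centre of the cross-hole of holder4, on its axis, 46 mm from the foot

How it is judged (in metres and radians):
On the way, in this order (a step that is already met when the one before it is completed fails the run):
1. every holder stands upright in the lane (angle between each of holder1, holder2, holder3, holder4's own z axis and vertical below 0.12 rad and x of holder1 in the frame of lane between -0.008 and 0.008 m and y of holder1 in the frame of lane between -0.09 and 0.09 m and z of holder1 in the frame of lane between 0 and 0.012 m and x of holder2 in the frame of lane between -0.008 and 0.008 m and y of holder2 in the frame of lane between -0.09 and 0.09 m and z of holder2 in the frame of lane between 0 and 0.012 m and x of holder3 in the frame of lane between -0.008 and 0.008 m and y of holder3 in the frame of lane between -0.09 and 0.09 m and z of holder3 in the frame of lane between 0 and 0.012 m and x of holder4 in the frame of lane between -0.008 and 0.008 m and y of holder4 in the frame of lane between -0.09 and 0.09 m and z of holder4 in the frame of lane between 0 and 0.012 m), for 0.3 s.
2. the rod's tip has entered the right end plate and passed into the lane (y of rod_tip in the frame of lane above -0.095 m and x of rod_tip in the frame of lane between -0.007 and 0.007 m and z of rod_tip in the frame of lane between 0.042 and 0.062 m and y of rod in the frame of lane below -0.25 m), for 0.05 s.
At the end, for the whole second after the job is handed in: Every holder present stands in the lane (within 0.12 rad of upright, foot on the lane floor), the rod passes through each cross-hole and both end plates, its handle is within 14 mm of the right end plate, and all is released and at rest (all of step 1 and y of holder1_hole in the frame of rod between -0.007 and 0.007 m and z of holder1_hole in the frame of rod between -0.007 and 0.007 m and x of holder1_hole in the frame of rod between 0.018 and 0.217 m and y of holder2_hole in the frame of rod between -0.007 and 0.007 m and z of holder2_hole in the frame of rod between -0.007 and 0.007 m and x of holder2_hole in the frame of rod between 0.018 and 0.217 m and y of holder3_hole in the frame of rod between -0.007 and 0.007 m and z of holder3_hole in the frame of rod between -0.007 and 0.007 m and x of holder3_hole in the frame of rod between 0.018 and 0.217 m and y of holder4_hole in the frame of rod between -0.007 and 0.007 m and z of holder4_hole in the frame of rod between -0.007 and 0.007 m and x of holder4_hole in the frame of rod between 0.018 and 0.217 m and y of rod in the frame of lane between -0.124 and -0.104 m and x of rod in the frame of lane between -0.006 and 0.006 m and z of rod in the frame of lane between 0.044 and 0.06 m and x of rod_tip in the frame of lane between -0.006 and 0.006 m and z of rod_tip in the frame of lane between 0.044 and 0.06 m and y of rod_tip in the frame of lane above 0.108 m and linear speed of each of holder1, holder2, holder3, holder4, rod below 0.02 m/s); the robot touches nothing.
It fails at once if the flask is moved more than 30 mm (distance of flask from where it was at the start of the episode above 0.03 m).
It fails at once if the bowl is moved more than 30 mm (distance of bowl from where it was at the start of the episode above 0.03 m).
It fails at once if the partsbox is moved more than 30 mm (distance of partsbox from where it was at the start of the episode above 0.03 m).
Of holder1, holder2, holder3 only 2 to 3 are there at a start; the rules pass over those that are not, and their reading is None.
At some moment in a run one of holder1, holder2, holder3, rod may be knocked a few centimetres aside while the robot is not near it.
It also fails if it takes over 210 s, if anything falls off the work surface, if the arm or the gripper's body presses on something with over 40 N, if the wrist force passes 120 N, or if a joint passes its speed limit or range.

## Robot

A 6-joint arm with a two-finger parallel gripper is mounted at the origin on the work surface. World frame = base frame: x ahead of the robot, y to its left, z up, the work surface at z = 0. Lengths are in mm, angles in rad, forces in N, time in s.
With the tool pointing down it reaches from about 300 to 775 mm from the base axis. Payload 14.6 kg.
Tool frame: the origin (TCP) lies at the centre of the arm's flange, where the gripper is bolted on; the fingertips stand 173 mm ahead of it and the grasp point (between the pads) lies 155 mm ahead of it; z points along the fingers, y is the line along which they close (so a half turn about z gives the same grasp; the last joint's range is limited). The gripper opens to 85 mm and grips with 20 to 120 N. Pads are 22 mm wide; open, the fingers measure 114 mm over their backs; the gripper's body (76 mm by 85 mm) begins 54 mm behind the grasp point. The pads swing forward as they close: fully open they stand 13 mm farther back than shut.
Start: joints at [-1.4, 0.3, 1.521, -0, 1.321, -0.067], TCP at [129.555, -534.515, 404.681] pointing down, gripper open.
Joint ranges: [-3.03, 3.03], [-0.79, 2.21], [0.23, 2.52], [-1.04, 4.18], [0, 3.07], [-2.55, 2.55]. Speed limits (rad/s): [2.22, 2.22, 2.57, 3.14, 3.14, 3.14].

## Interface

Orientations are given as a unit quaternion [w, x, y, z].
In Python, from rig import bot, eyes gives the robot as it stands. Calls block until the motion is done:
- bot.move_to(position, orientation): joint-space move of the TCP to a pose.
- bot.servo_line(position, attitude=None, speed=150, until_force=None): straight line of the TCP; attitude=None keeps the orientation; speed is the mean speed in mm/s. With until_force (N) it stops when the force on the tool has changed by that much, and returns True; else False.
- bot.move_joints(angles): joint-space move.
- bot.move_gripper(opening, grip_force=None): finger opening in mm; grip_force is the grip in N (None keeps the last); returns when the fingers have stopped.
- bot.dwell(seconds).
- bot.ik(position, orientation): joint angles nearest the present ones, or None.
- eyes.read_camera(name): name is "scene" or "side" or "wrist"; returns a dict with "image" (400x640x3 uint8, blue, green, red), "depth" (400x640 float32, mm along the optical axis (not along the pixel's ray), 0 where there is no reading), "fovy" (degrees; the focal length in pixels is half the picture's height over the tangent of half this angle, whatever the lens; pixels are square), "cx", "cy" (the principal point, pixels), "k1" (the pictures are not rectified: a ray, as slopes to the right and down, at radius r is drawn at 1 + k1 r^2 times it, then the intrinsics apply), "eye" and "attitude" of the camera in the world; the wrist camera has in their place "mount" (4x4, takes a point from camera to tool coordinates, whose origin is the TCP and whose axes are the flange's). Camera axes: x right, y down, z forward; pixel columns grow to the right and rows downward; lengths in mm; the calibration is good to about 2 mm. A picture is of the moment at which its call begins: read the wrist's pose just before it.
A pose or a line that the arm cannot do raises bot.MotionError and nothing moves.
- bot.finish_job(): hands the job in; it is judged then, once.
Trained networks look in the newest picture that a camera, given by its name, has taken for a name from the list of things; names that differ only in an ending like _2 or _b are one class to them, and where a whole thing is asked for, a point or a joint stands for the part that bears it (a point fixed in the world has none). Each returns a list of dicts, best first, with "p" (0 to 1); they miss things now and then, are a little off and sometimes report something else, mostly with a low value. They report only what shows in the picture. A call takes as long as a camera call.
- eyes.look_for(camera, target): "pixel" ([row, column] in pixels, amid what is visible of it).
- eyes.trace(camera, target): "pixels" (400x640 bool, what is visible of it) and "pixel" ([row, column] in pixels, amid what is visible of it).
Readings, each from a call of its own:
- bot.read_clock(): time.
- bot.read_joint_positions(): joint angles.
- bot.read_qvel(): joint speeds.
- bot.read_effort(): joint torques, N m.
- bot.read_ee_pos(): TCP position.
- bot.read_tool_rot(): TCP orientation.
- bot.read_ft_force(): force on the tool from outside, world axes, zero at the start.
- bot.read_moment(): the same for the moment, N m.
- bot.read_grip_width(): finger opening in mm.
- bot.read_grip_force(): force on a finger pad.
Only numpy, scipy, OpenCV 4.12 (cv2) and the standard library are available. Lean on these libraries where they do the work, as an engineer would, in place of code of your own. Each camera call takes 0.05 s, during which the arm holds its last target. There are 200 camera calls.

## Working session

There is one attempt and no reset: what is moved stays moved. The work goes in short steps, each a Python script; the robot and the scene stay as the last script left them, time stands still between calls to the robot, and variables do not carry over. Pictures are saved under pics/ and viewed, at most 15 in all, crops included, and the job is handed in when it is done.

```bash
ls; mkdir -p pics
python3 - <<'E'
from rig import bot, eyes
import cv2
for n in ("scene","side","wrist"):
    d=eyes.read_camera(n); cv2.imwrite(f"pics/{n}0.png",d["image"])
    print(n,{k:v for k,v in d.items() if k not in("image","depth")}, (d["depth"]>0).mean())
    for t in ("holder1","holder4","rod","lane","rod_tip"):
        r=eyes.look_for(n,t); print(t,[(x["pixel"],round(x["p"],2)) for x in r])
print(bot.read_clock(),bot.read_ee_pos(),bot.read_tool_rot())
E
```

```text
pics
rig.py
scene {'fovy': 45.33269658651358, 'cx': 321.1412789391317, 'cy': 204.04851137420073, 'k1': -0.07798294867490767, 'eye': array([1603.92210867,   83.46254823,  887.70844847]), 'attitude': array([-0.28566443,  0.61066596,  0.66586625, -0.31953882])} 0.9919453125
holder1 [([210.0, 377.4], 0.85), ([187.9, 348.3], 0.83), ([186.7, 299.4], 0.61)]
holder4 [([210.0, 377.4], 0.85), ([187.9, 348.3], 0.83), ([186.7, 299.4], 0.61)]
rod [([196.6, 238.2], 0.88), ([186.8, 297.6], 0.16)]
lane [([220.2, 374.8], 0.61)]
rod_tip [([218.7, 371.8], 0.7), ([196.6, 240.7], 0.65), ([185.2, 477.4], 0.49)]
side {'fovy': 54.45423321142473, 'cx': 321.7764800517325, 'cy': 200.27696594055195, 'k1': -0.07590241877084818, 'eye': array([ 417.7505211 , -793.0999143 ,  658.30251656]), 'attitude': array([-0.4365103 ,  0.89235204, -0.10448473,  0.04742923])} 0.996125
holder1 [([236.9, 277.3], 0.94), ([173.4, 303.9], 0.85), ([199.3, 263.9], 0.6)]
holder4 [([236.9, 277.3], 0.94), ([173.4, 303.9], 0.85), ([199.3, 263.9], 0.6)]
rod [([286.5, 310.8], 0.76)]
lane [([184.2, 302.1], 0.97)]
rod_tip [([285.6, 314.4], 0.73)]
wrist {'fovy': 70.9089961935841, 'cx': 318.02581167879794, 'cy': 198.97542248253754, 'k1': -0.030629288520154674, 'mount': array([[ 5.27114733e-04, -9.56561238e-01, -2.91530995e-01,
         7.54409209e+01],
       [ 9.99999803e-01,  6.03501316e-04, -1.72096065e-04,
         1.05516866e+00],
       [ 3.40559763e-04, -2.91530846e-01,  9.56561367e-01,
         3.06355204e+01],
       [ 0.00000000e+00,  0.00000000e+00,  0.00000000e+00,
         1.00000000e+00]])} 0.99609765625
holder1 []
holder4 []
rod []
lane []
rod_tip []
0.9 [ 129.55355448 -534.51295045  404.6883797 ] [ 7.17429375e-06  9.92939590e-01  1.18621120e-01 -1.22619112e-05]
```

View pics/scene0.png

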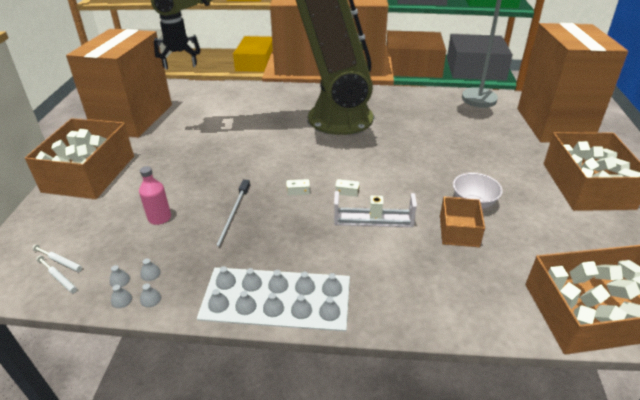

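View pics/side0.png

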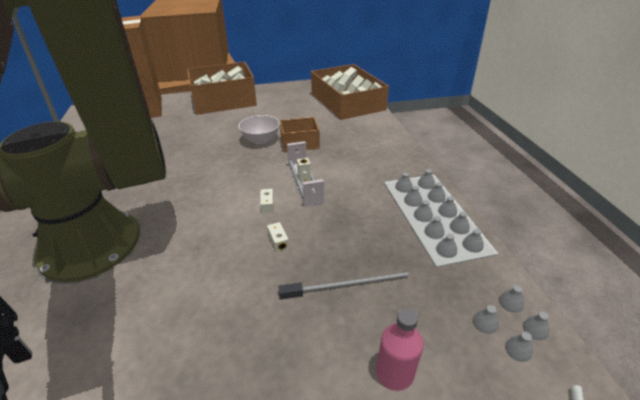

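```bash
cat > h.py <<'E'
from rig import bot, eyes
import numpy as np, cv2
from scipy.spatial.transform import Rotation as R
def rot(q): return R.from_quat(np.asarray(q), scalar_first=True)
def quat(r): return r.as_quat(scalar_first=True)
def cam(n, pic=None):
    p,q=(bot.read_ee_pos(),bot.read_tool_rot()) if n=="wrist" else (None,None)
    d=eyes.read_camera(n)
    if pic: cv2.imwrite(f"pics/{pic}.png",d["image"])
    T=np.eye(4)
    if n=="wrist":
        T[:3,:3]=rot(q).as_matrix(); T[:3,3]=p; T=T@d["mount"]
    else: T[:3,:3]=rot(d["attitude"]).as_matrix(); T[:3,3]=d["eye"]
    d["T"]=T; f=200/np.tan(np.radians(d["fovy"]/2))
    d["K"]=np.array([[f,0,d["cx"]],[0,f,d["cy"]],[0,0,1]]); d["D"]=np.array([d["k1"],0,0,0,0.])
    return d
def rays(d,rc):   # rc: Nx2 row,col -> slopes, undistorted
    rc=np.atleast_2d(np.asarray(rc,float)); s=(rc[:,::-1]-[d["cx"],d["cy"]])/d["K"][0,0]
    o=s.copy()
    for _ in range(20): o=s/(1+d["k1"]*(o**2).sum(1,keepdims=True))
    return np.c_[o,np.ones(len(o))]
def world(d,rc):  # by depth
    rc=np.atleast_2d(np.asarray(rc)); i=np.rint(rc).astype(int)
    z=d["depth"][i[:,0],i[:,1]]
    return (rays(d,rc)*z[:,None])@d["T"][:3,:3].T+d["T"][:3,3], z>0
def onplane(d,rc,h): # meet plane z=h
    v=rays(d,rc)@d["T"][:3,:3].T; e=d["T"][:3,3]
    return e+v*((h-e[2])/v[:,2])[:,None]
def proj(d,P):
    P=(np.atleast_2d(P)-d["T"][:3,3])@d["T"][:3,:3]
    s=P[:,:2]/P[:,2:]; s=s*(1+d["k1"]*(s**2).sum(1,keepdims=True))
    return (s*d["K"][0,0]+[d["cx"],d["cy"]])[:,::-1]
def down(a):  # tool pointing down, tool x at world azimuth a
    return R.from_matrix(np.c_[[np.cos(a),np.sin(a),0],[np.sin(a),-np.cos(a),0],[0,0,-1]])
def go(g,r,line=False,off=155,**k): # grasp point g
    p=np.asarray(g,float)-r.as_matrix()[:,2]*off
    return bot.servo_line(p,quat(r),**k) if line else bot.move_to(p,quat(r))
E
python3 - <<'E'
from h import *
for n in("scene","side"):
    d=cam(n)
    for t in ("holder1","rod","lane","flask","bowl","partsbox"):
        for x in eyes.trace(n,t):
            if x["p"]<.3: continue
            P,ok=world(d,np.argwhere(x["pixels"])); P=P[ok]
            print(n,t,round(x["p"],2),np.median(P,0).round(),np.percentile(P,3,axis=0).round(),np.percentile(P,97,axis=0).round())
q=bot.read_joint_positions()
for p in([420,0,420],[420,-120,420],[350,50,420]):
    for a in np.arange(-3,3.1,.5):
        j=bot.ik(p,quat(down(a))); print(p,round(a,1),None if j is None else np.round(j,2))
E
```

```text
scene holder1 0.87 [480. -98.  24.] [ 417. -131.   -2.] [489. -65.  34.]
scene holder1 0.75 [593. 132.  53.] [528. 116.   2.] [597. 148.  74.]
scene holder1 0.56 [472.  51.  26.] [448.  19.  -0.] [481.  81.  33.]
scene rod 0.72 [593. 133.  56.] [567. 118.  23.] [597. 148.  74.]
scene rod 0.62 [ 544. -270.   13.] [ 455. -287.   -2.] [ 712. -253.   22.]
scene lane 0.71 [596. 124.  12.] [556.  24.   1.] [611. 234.  75.]
scene lane 0.49 [ 639. -471.   87.] [ 607. -505.    6.] [ 654. -449.  170.]
scene flask 0.67 [ 640. -472.   88.] [ 613. -504.    7.] [ 654. -450.  169.]
scene bowl 0.79 [446. 438.  35.] [416. 366.   4.] [542. 486.  59.]
scene partsbox 0.97 [605. 366.  36.] [548. 312.   2.] [669. 410.  70.]
side holder1 0.84 [ 465. -113.   29.] [ 447. -137.   -2.] [484. -49.  32.]
side holder1 0.75 [573. 117.  46.] [559. 113.  15.] [590. 142.  72.]
side holder1 0.55 [455.  24.  29.] [438.  11.   1.] [471.  74.  32.]
side rod 0.77 [ 506. -275.   15.] [ 448. -283.    0.] [ 707. -257.   23.]
side lane 0.57 [568.  65.  33.] [547.  14.  -0.] [604. 230.  75.]
side flask 0.73 [ 607. -501.  107.]
[... 1466 characters left out ...]
-120, 420] 3.0 [-0.36  0.03  1.8  -0.    1.31 -1.79]
[350, 50, 420] -3.0 [ 0.04 -0.17  1.99 -0.    1.33 -1.67]
[350, 50, 420] -2.5 [ 0.04 -0.17  1.99 -0.    1.33 -2.17]
[350, 50, 420] -2.0 None
[350, 50, 420] -1.5 None
[350, 50, 420] -1.0 None
[350, 50, 420] -0.5 [ 0.04 -0.17  1.99 -0.    1.33  2.11]
[350, 50, 420] 0.0 [ 0.04 -0.17  1.99 -0.    1.33  1.61]
[350, 50, 420] 0.5 [ 0.04 -0.17  1.99 -0.    1.33  1.11]
[350, 50, 420] 1.0 [ 0.04 -0.17  1.99 -0.    1.33  0.61]
[350, 50, 420] 1.5 [ 0.04 -0.17  1.99 -0.    1.33  0.11]
[350, 50, 420] 2.0 [ 0.04 -0.17  1.99 -0.    1.33 -0.39]
[350, 50, 420] 2.5 [ 0.04 -0.17  1.99 -0.    1.33 -0.89]
[350, 50, 420] 3.0 [ 0.04 -0.17  1.99 -0.    1.33 -1.39]
```

Run:
```python
from h import *
for i,p in enumerate(([500,0,400],[540,70,380])):
    bot.move_to(p,quat(down(1.5))); bot.dwell(.3); d=cam("wrist",f"w{i}")
    for t in ("holder1","holder1_hole","hole_right","rod","lane","hole_left"):
        for x in eyes.trace("wrist",t):
            if x["p"]<.3: continue
            m=x["pixels"]; P,ok=world(d,np.argwhere(m)); P=P[ok]
            print(i,t,round(x["p"],2),np.round(x["pixel"]),np.median(P,0).round(1))
            if t=="holder1" and np.percentile(P[:,2],90)<45:
                top=P[P[:,2]>np.percentile(P[:,2],90)-6][:,:2].astype(np.float32)
                print("  rect",cv2.minAreaRect(top),"top z",np.percentile(P[:,2],[50,90]).round(1))
    np.savez(f"w{i}.npz",**d)
print(bot.read_clock())
```

```text
0 holder1 0.64 [248. 295.] [467.4 -94.8  31.5]
  rect ((466.7593688964844, -100.82246398925781), (32.442176818847656, 67.20510864257812), 9.482033729553223) top z [31.5 32.7]
0 holder1 0.63 [ 50. 379.] [572.8 128.6  72.1]
0 holder1 0.58 [141. 281.] [458.5  45.4  32.1]
  rect ((458.5009765625, 46.239501953125), (66.92962646484375, 32.1515007019043), 83.97981262207031) top z [32.1 33.1]
0 holder1_hole 0.9 [248. 298.] [467.6 -94.6  31.6]
0 hole_right 0.58 [ 98. 376.] [575.4  85.8   7.6]
0 rod 0.93 [336. 321.] [ 492.6 -257.6   12.3]
0 lane 0.71 [102. 376.] [575.7  85.3   7.8]
0 hole_left 0.91 [ 97. 377.] [575.6  86.    7.8]
0 hole_left 0.38 [245. 298.] [467.5 -94.   31.5]
1 holder1 0.97 [124. 345.] [574.3 131.6  72.6]
1 holder1 0.84 [298. 270.] [468.9 -93.2  31.3]
  rect ((466.5733337402344, -101.1746826171875), (32.94581985473633, 67.95156860351562), 9.392359733581543) top z [31.3 32.8]
1 holder1 0.78 [199. 252.] [460.3  49.7  31.7]
  rect ((458.20855712890625, 46.26798629760742), (65.66761779785156, 32.531192779541016), 83.12386322021484) top z [31.7 32.8]
1 holder1_hole 0.76 [301. 271.] [468.4 -92.6  31.4]
1 hole_right 0.84 [ 92. 343.] [576.3 160.7  19. ]
1 lane 0.6 [ 99. 342.] [576.4 160.   19. ]
1 lane 0.49 [124. 350.] [575.1 131.6  72.6]
1 hole_left 0.91 [ 96. 344.] [576.4 159.   18.9]
5.6417
```

View pics/w0.png

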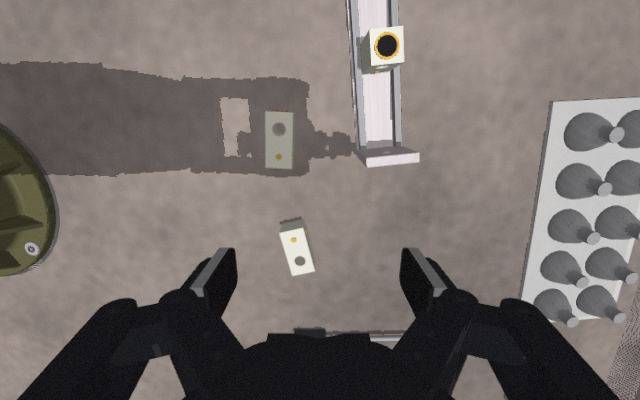

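```bash
cat >> h.py <<'E'
def tilt(a,t): return down(a)*R.from_euler('y',t)
def tcp(g,r): return np.asarray(g,float)-r.as_matrix()[:,2]*155
E
python3 - <<'E'
from h import *
bot.move_to([500,125,380],quat(down(0.05))); bot.dwell(.3); d=cam("wrist","w2")
print("tip",proj(d,[bot.read_ee_pos()-[0,0,0]]) .round())
np.savez("w2.npz",**d)
rc=np.argwhere(np.ones((400,640),bool)); P,ok=world(d,rc); P=P[ok]
B=(P[:,0]>530)&(P[:,0]<630)&(P[:,1]>5)&(P[:,1]<260)
rail=P[B&(P[:,2]>15)&(P[:,2]<24)]; pl=P[B&(P[:,2]>72)&(P[:,2]<80)&((P[:,1]<60)|(P[:,1]>200))]
fl=P[B&(P[:,2]>3.5)&(P[:,2]<9)]
for n,q in(("rail",rail),("plates",pl),("floor",fl)):
    print(n,len(q),cv2.minAreaRect(q[:,:2].astype(np.float32)),np.median(q[:,2]) if len(q) else 0)
for t in("hole_right","hole_left","lane"):
    for x in eyes.look_for("wrist",t): print(t,x)
for g in ([540,-90,52],[520,-60,52],[480,-40,52]):
  for a in(-.3,0,.5,1.):
    for t in(1.3,1.4,1.5):
      r=tilt(a,t); j=bot.ik(tcp(g,r),quat(r)); print(g,a,t,None if j is None else np.round(j,2))
E
```

```text
tip [[9276.  218.]]
rail 2832 ((577.5972900390625, 126.51868438720703), (56.38288497924805, 201.62063598632812), 1.9702048301696777) 20.132603026928678
plates 1495 ((577.30126953125, 126.37086486816406), (55.31356430053711, 221.42906188964844), 1.8835862874984741) 76.07736299391797
floor 4794 ((577.416748046875, 126.5809326171875), (56.770050048828125, 200.96121215820312), 2.035066843032837) 6.25430020174511
hole_right {'pixel': [111.8, 333.8], 'p': 0.82}
hole_left {'pixel': [112.4, 330.7], 'p': 0.8}
lane {'pixel': [112.6, 332.0], 'p': 0.58}
[540, -90, 52] -0.3 1.3 [-0.19  0.66  2.23  3.27  1.05 -1.6 ]
[540, -90, 52] -0.3 1.4 [-0.19  0.73  2.23  3.26  1.21 -1.59]
[540, -90, 52] -0.3 1.5 [-0.18  0.8   2.21  3.26  1.37 -1.59]
[540, -90, 52] 0 1.3 [-0.38  0.66  2.23  2.72  1.07 -1.46]
[540, -90, 52] 0 1.4 [-0.39  0.73  2.22  2.73  1.22 -1.49]
[540, -90, 52] 0 1.5 [-0.39  0.8   2.21  2.74  1.37 -1.52]
[540, -90, 52] 0.5 1.3 [-0.6   0.7   2.07  1.92  1.15 -1.21]
[540, -90, 52] 0.5 1.4 [-0.61  0.76  2.06  1.96  1.27 -1.27]
[540, -90, 52] 0.5 1.5 [-0.62  0.82  2.04  1.99  1.38 -1.32]
[540, 
[... 934 characters left out ...]
04  0.64  2.37  3.41  1.18 -1.61]
[480, -40, 52] -0.3 1.4 [-0.04  0.72  2.36  3.4   1.34 -1.59]
[480, -40, 52] -0.3 1.5 [-0.04  0.8   2.34  3.4   1.5  -1.57]
[480, -40, 52] 0 1.3 [-0.29  0.64  2.39  2.84  1.19 -1.54]
[480, -40, 52] 0 1.4 [-0.3   0.72  2.38  2.84  1.36 -1.56]
[480, -40, 52] 0 1.5 [-0.3   0.81  2.36  2.84  1.52 -1.58]
[480, -40, 52] 0.5 1.3 [-0.58  0.66  2.26  1.99  1.2  -1.35]
[480, -40, 52] 0.5 1.4 [-0.59  0.73  2.24  2.02  1.32 -1.41]
[480, -40, 52] 0.5 1.5 [-0.6   0.8   2.22  2.03  1.45 -1.46]
[480, -40, 52] 1.0 1.3 [-0.64  0.73  2.    1.4   1.35 -1.15]
[480, -40, 52] 1.0 1.4 [-0.65  0.78  1.99  1.43  1.44 -1.2 ]
[480, -40, 52] 1.0 1.5 [-0.66  0.84  1.97  1.47  1.53 -1.24]
```

View pics/w2.png

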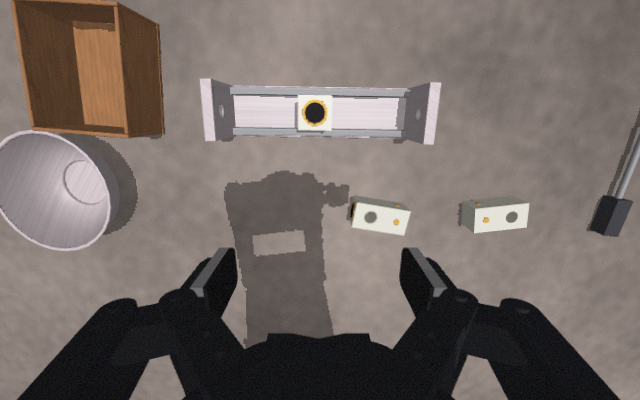

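```bash
cat >> h.py <<'E'
def pick(xy,a,z=22,grip=60,up=200,opening=60):
    r=down(a); bot.move_gripper(opening); go([*xy,max(up,150)],r); go([*xy,z+50],r,True,speed=250)
    f=go([*xy,z],r,True,speed=80,until_force=15); bot.move_gripper(0,grip)
    w=bot.read_grip_width(); go([*xy,up],r,True,speed=200); print("pick stop",f,"w",w,bot.read_grip_width(),"t",bot.read_clock()); return w
def stand(xy,a,t=1.42,h=51):
    r=tilt(a,t); b=r.as_matrix()[:,2]; go([*xy,200],r); go([*xy,75],r,True,speed=150)
    f=go([*xy,40],r,True,speed=30,until_force=4); g=bot.read_ee_pos()+155*b; print("stand contact",f,"grasp z",g)
    bot.move_gripper(60); bot.dwell(.5); go(g-60*b+[0,0,3],r,True,speed=100)
    go(g-60*b+[0,0,170],r,True,speed=250); print("t",bot.read_clock())
E
python3 - <<'E'
from h import *
im=cv2.imread("pics/side0.png")[130:260,240:345]; cv2.imwrite("pics/crop1.png",cv2.resize(im,None,fx=4.5,fy=4.5,interpolation=cv2.INTER_CUBIC))
pick((460.3,64.1),1.457)
b=tilt(0,1.42).as_matrix()[:,2]
print(bot.ik(tcp([505,0,52],tilt(0,1.42))-60*b+[0,0,170],quat(tilt(0,1.42))))
E
```

```text
pick stop False w 31.171378949453523 30.985015664616448 t 12.1083
None
```

View pics/crop1.png

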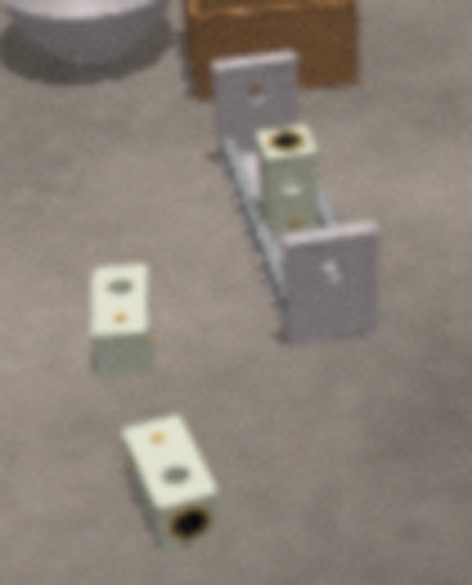

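Run:
```python
from h import *
for g in ([505,0],[530,-20],[560,-40],[560,-90],[520,-100],[600,-90]):
  for a in(-.3,0,.5,1.,1.4):
    r=tilt(a,1.42); b=r.as_matrix()[:,2]; g0=np.array([*g,52.])
    pts=[g0+[0,0,148],g0,g0-60*b,g0-60*b+[0,0,100],g0-60*b+[0,0,170],g0+[0,0,100]]
    print(g,a,[int(bot.ik(tcp(p,r),quat(r)) is not None) for p in pts])
```

```text
[505, 0] -0.3 [1, 1, 1, 1, 1, 1]
[505, 0] 0 [1, 1, 1, 0, 0, 1]
[505, 0] 0.5 [1, 1, 1, 1, 1, 1]
[505, 0] 1.0 [1, 1, 1, 1, 1, 1]
[505, 0] 1.4 [1, 1, 1, 1, 1, 1]
[530, -20] -0.3 [1, 1, 1, 1, 1, 1]
[530, -20] 0 [1, 1, 1, 1, 1, 1]
[530, -20] 0.5 [1, 1, 1, 1, 1, 1]
[530, -20] 1.0 [1, 1, 1, 1, 1, 1]
[530, -20] 1.4 [1, 1, 1, 1, 1, 1]
[560, -40] -0.3 [1, 1, 1, 1, 1, 1]
[560, -40] 0 [1, 1, 1, 1, 1, 1]
[560, -40] 0.5 [1, 1, 1, 1, 1, 1]
[560, -40] 1.0 [1, 1, 1, 1, 1, 1]
[560, -40] 1.4 [1, 1, 1, 1, 1, 1]
[560, -90] -0.3 [1, 1, 1, 1, 1, 1]
[560, -90] 0 [1, 1, 1, 1, 1, 1]
[560, -90] 0.5 [1, 1, 1, 1, 1, 1]
[560, -90] 1.0 [1, 1, 1, 1, 1, 1]
[560, -90] 1.4 [1, 1, 1, 1, 1, 1]
[520, -100] -0.3 [1, 1, 1, 1, 1, 1]
[520, -100] 0 [1, 1, 1, 1, 1, 1]
[520, -100] 0.5 [1, 1, 1, 1, 1, 1]
[520, -100] 1.0 [1, 1, 1, 1, 1, 1]
[520, -100] 1.4 [1, 1, 1, 1, 1, 1]
[600, -90] -0.3 [1, 1, 1, 1, 1, 1]
[600, -90] 0 [1, 1, 1, 1, 1, 1]
[600, -90] 0.5 [1, 1, 1, 1, 1, 1]
[600, -90] 1.0 [1, 1, 1, 1, 1, 1]
[600, -90] 1.4 [1, 1, 1, 1, 1, 1]
```

Run:
```python
from h import *
stand((510,-5),-0.3)
d=cam("side","s1"); 
im=d["image"][130:270,220:360]; cv2.imwrite("pics/crop2.png",cv2.resize(im,None,fx=4,fy=4,interpolation=cv2.INTER_CUBIC))
for x in eyes.trace("side","holder1"):
    if x["p"]<.3: continue
    P,ok=world(d,np.argwhere(x["pixels"])); P=P[ok]; t=P[P[:,2]>np.percentile(P[:,2],95)-4]
    print(round(x["p"],2),np.percentile(P[:,2],95),cv2.minAreaRect(t[:,:2].astype(np.float32)))
```

```text
stand contact True grasp z [510.24060392  -4.97485338  53.17256649]
t 19.4583
0.82 65.87366788938868 ((508.60809326171875, -7.138317108154297), (33.216094970703125, 32.72509002685547), 77.76510620117188)
0.69 31.76176762150908 ((464.439697265625, -102.65000915527344), (32.201011657714844, 68.22000122070312), 8.867456436157227)
0.68 72.1369618473652 ((573.4948120117188, 86.46022033691406), (125.17001342773438, 32.541893005371094), 87.920166015625)
```

View pics/crop2.png

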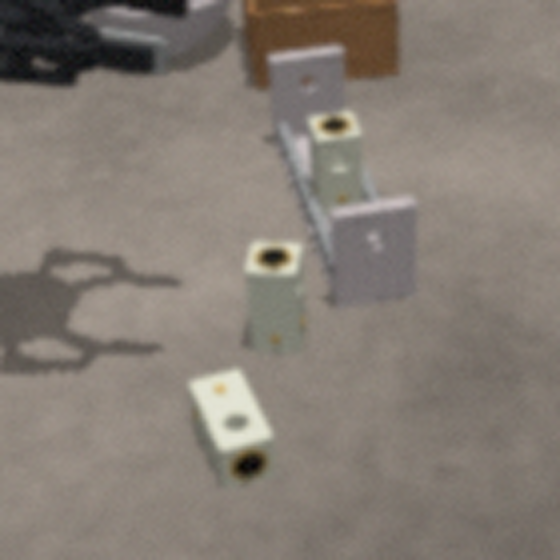

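```bash
cat >> h.py <<'E'
L0=np.array([577.4,126.5]); LA=1.605
def lane(x,y): return L0+x*np.array([np.sin(LA),-np.cos(LA)])+y*np.array([np.cos(LA),np.sin(LA)])
def place(y,a=LA,zg=50):
    r=down(a)
    for dx in (0,1.5,-1.5,3,-3):
        p=lane(dx,y)
        if dx==0: go([*p,200],r)
        else: go([*p,zg+30],r,True,speed=60)
        go([*p,zg+25],r,True,speed=150)
        f=go([*p,zg+2],r,True,speed=30,until_force=6); z=bot.read_ee_pos()[2]-155; print("place dx",dx,f,"z",z,bot.read_ft_force().round(1))
        if z<zg+9: break
    else: return False
    return True
def release_up(opening=55):
    p=bot.read_ee_pos(); bot.move_gripper(opening); bot.dwell(.2); bot.servo_line(p+[0,0,140],None,speed=200); print("t",bot.read_clock())
E
python3 - <<'E'
from h import *
w=pick((511.5,-6),-0.3,z=50)
if 28<w<36 and place(55): release_up()
E
```

```text
pick stop False w 31.32357494860534 31.206857428839363 t 25.5167
place dx 0 True z 56.43167922922822 [-3.5 -0.9  7.4]
t 29.925
```

```bash
cat >> h.py <<'E'
def tops(n,d,name="holder1",pmin=.3):
    out=[]
    for x in eyes.trace(n,name):
        if x["p"]<pmin: continue
        P,ok=world(d,np.argwhere(x["pixels"])); P=P[ok]; h=np.percentile(P[:,2],90); t=P[P[:,2]>h-5]
        c,s,an=cv2.minAreaRect(t[:,:2].astype(np.float32)); 
        print(n,name,round(x["p"],2),np.round(x["pixel"]),"h",h.round(1),np.round(c,1),np.round(s,1),round(an,1)); out.append((h,c,s,an))
    return out
E
python3 - <<'E'
from h import *
bot.move_to([480,-20,400],quat(down(0.3))); bot.dwell(.3); d=cam("wrist","w3"); tops("wrist",d); tops("wrist",d,"rod")
for a in (-1.2,-1.25,-1.3,-1.35,-1.4):
    for p in([470,-120,22],[470,-120,200]):
        j=bot.ik(tcp(p,down(a)),quat(down(a))); print(a,None if j is None else np.round(j,2))
E
```

```text
wrist holder1 0.9 [202. 374.] h 32.8 [ 466.9 -101.2] [33.  65.7] 10.1
wrist holder1 0.81 [ 35. 159.] h 73.8 [576.2 170.4] [49.4 32.6] 89.9
wrist holder1 0.67 [ 50. 203.] h 73.7 [576.5 131.3] [32.4 33. ] 2.7
wrist rod 0.58 [181. 514.] h 22.1 [ 469.6 -265.8] [23.6 50. ] 86.8
-1.2 [-0.33  0.49  1.88 -0.    0.78  2.45]
-1.2 [-0.33  0.21  1.76 -0.    1.18  2.45]
-1.25 [-0.33  0.49  1.88 -0.    0.78  2.5 ]
-1.25 [-0.33  0.21  1.76 -0.    1.18  2.5 ]
-1.3 [-0.33  0.49  1.88 -0.    0.78  2.55]
-1.3 [-0.33  0.21  1.76 -0.    1.18  2.55]
-1.35 None
-1.35 None
-1.4 None
-1.4 None
```

View pics/w3.png

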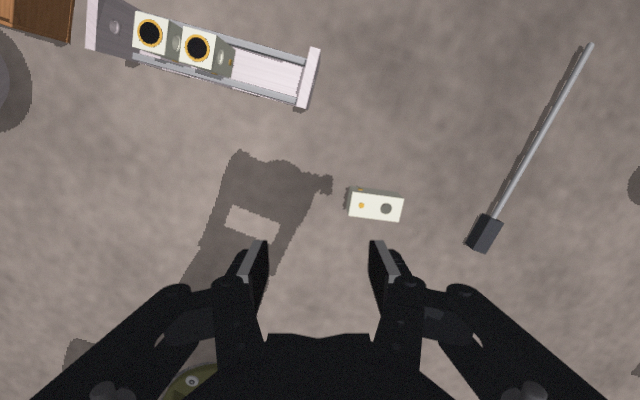

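Run:
```python
from h import *
w=pick((470,-119),-1.27)
if 28<w<36:
    go([500,-60,250],down(-1.0))
    stand((510,-5),-0.3)
    d=cam("side"); tops("side",d)
```

```text
pick stop False w 31.71936029052365 32.1242617808309 t 35.5833
stand contact True grasp z [510.04760097  -5.04406875  55.35851782]
t 43.775
side holder1 0.77 [172. 302.] h 71.0 [574.5 128.8] [33.7 31.9] 89.0
side holder1 0.67 [124. 270.] h 57.8 [461.6 267.2] [446.  110.9] 80.0
side holder1 0.66 [205. 288.] h 65.4 [509.7  -4.7] [34.  31.1] 69.9
side holder1 0.62 [352. 402.] h 166.1 [ 617.1 -485.2] [30.6 29. ] 67.4
```

Run:
```python
from h import *
w=pick((512,-6),-0.32,z=50)
if 28<w<36 and place(-50): release_up()
bot.move_to([500,-20,400],quat(down(0.3))); bot.dwell(.3); d=cam("wrist","w4"); tops("wrist",d); tops("wrist",d,"rod")
s=cam("side","s2"); im=s["image"][120:230,250:360]; cv2.imwrite("pics/crop3.png",cv2.resize(im,None,fx=5,fy=5,interpolation=cv2.INTER_CUBIC)); tops("side",s)
np.savez("w4.npz",**d)
```

```text
pick stop False w 31.577110872305344 31.08250146445402 t 49.8417
place dx 0 True z 56.64653880360467 [-2.4  0.1  7.9]
t 54.4
wrist holder1 0.73 [ 57. 157.] h 73.8 [576.2 170.9] [31.9 46.9] 2.0
wrist holder1 0.63 [ 70. 199.] h 73.6 [576.3 131.3] [32.3 33.4] 2.0
wrist rod 0.85 [199. 502.] h 22.1 [ 469.7 -265.2] [23.3 50.6] 87.3
side holder1 0.71 [165. 301.] h 71.8 [574.3 129.6] [32.9 36.3] 5.4
side holder1 0.54 [176. 310.] h 72.0 [578.5  71.9] [30.9 37.6] 1.5
side holder1 0.47 [154. 298.] h 72.1 [575.3 168.6] [32.4 44.6] 4.2
```

View pics/w4.png

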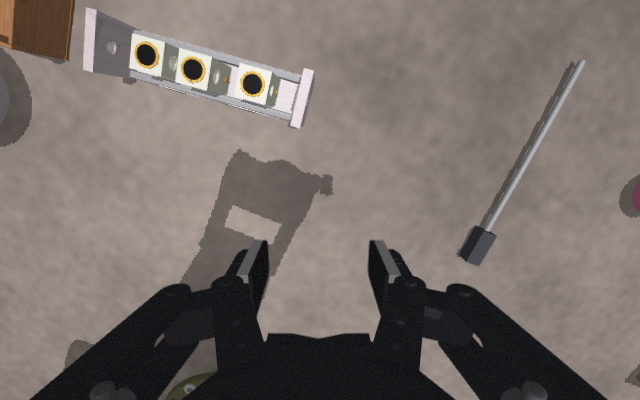

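View pics/crop3.png

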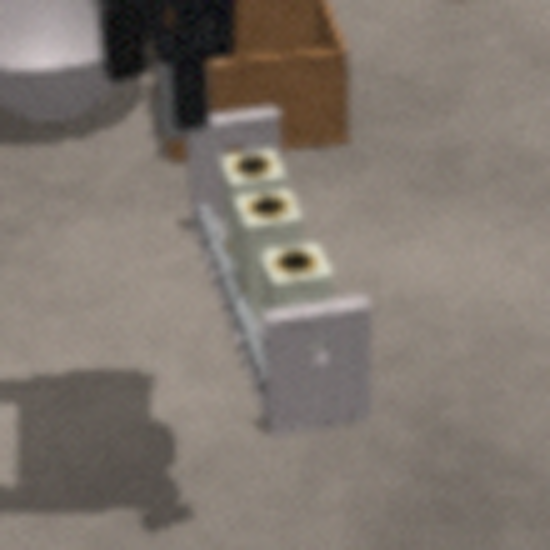

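```bash
cat >> h.py <<'E'
def rodaxis(n,d):
    x=eyes.trace(n,"rod")[0]; m=x["pixels"]; rc=np.argwhere(m); P,ok=world(d,rc); P=P[ok]
    c=P.mean(0); u=np.linalg.svd(P[:,:2]-c[:2])[2][0] if len(P)<4000 else np.linalg.eigh(np.cov(P[:,:2].T))[1][:,1]
    s=(P[:,:2]-c[:2])@u; print(n,"rod p",round(x["p"],2),len(P),"az",np.arctan2(u[1],u[0]),"ends",c[:2]+u*s.min(),c[:2]+u*s.max(),"len",np.ptp(s)); return P
E
python3 - <<'E'
from h import *
bot.move_to([500,-280,400],quat(down(0.05))); bot.dwell(.3); d=cam("wrist","w5")
P=rodaxis("wrist",d); tops("wrist",d,"rod")
sh=P[(P[:,2]>8)&(P[:,2]<18)&(P[:,0]>510)]; hd=P[P[:,2]>19]
for n,q in(("shaft",sh),("handle",hd)):
    if len(q)>20: print(n,len(q),cv2.minAreaRect(q[:,:2].astype(np.float32)),q[:,2].mean())
E
```

```text
wrist rod p 0.61 1660 az 3.089746858138865 ends [ 697.55132666 -279.02009715] [ 445.32185136 -265.93132978] len 252.5688501006901
wrist rod 0.61 [143. 312.] h 22.5 [ 470.2 -266.9] [22.  49.9] 86.8
shaft 952 ((603.8108520507812, -274.42852783203125), (8.236700057983398, 187.70498657226562), 87.02995300292969) 14.559561051467929
handle 612 ((470.24420166015625, -266.9277038574219), (21.966501235961914, 49.88070297241211), 86.84415435791016) 21.988471236658956
```

View pics/w5.png

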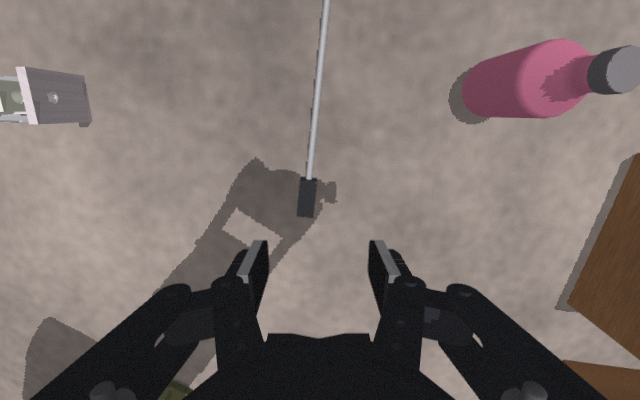

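Run:
```python
from h import *
w=pick((470.2,-266.8),-0.053,z=19,grip=100,opening=45)
if 20<w<25:
    r=down(LA); p=lane(0,-110-235-25-25)
    go([*p,200],r); go([*p,60],r,True,speed=120); bot.dwell(.4)
    print(bot.read_ee_pos(),bot.read_clock(),bot.read_grip_width())
    for n in("side","scene"):
        d=cam(n,"r_"+n)
        for x in eyes.look_for(n,"rod_tip"): print(n,"tip",np.round(x["pixel"],1),round(x["p"],2))
        e=[*lane(0,-135),52]; print("expected tip",proj(d,[e]).round(1),"hole",proj(d,[[*lane(0,-110),52]]).round(1), "shoulder",proj(d,[[*lane(0,-370),52]]).round(1))
    d=cam("side"); c=proj(d,[[*lane(0,-125),52]])[0].astype(int); im=cam("side")["image"][c[0]-50:c[0]+50,c[1]-60:c[1]+60]
    cv2.imwrite("pics/crop4.png",cv2.resize(im,None,fx=6,fy=6,interpolation=cv2.INTER_CUBIC))
    d=cam("wrist","w6"); P=rodaxis("wrist",d)
```

```text
pick stop False w 20.17404727472778 19.788539501725047 t 60.9083
[ 590.92636054 -268.25036167  215.146155  ] 64.0167 19.810604285943466
side tip [263.5 347.5] 0.83
expected tip [[194.9 316. ]] hole [[189.3 313.6]] shoulder [[259.  343.6]]
scene tip [204.6 271.2] 0.71
expected tip [[203.4 324.6]] hole [[203.6 333.7]] shoulder [[201.  240.6]]
wrist rod p 0.69 7797 az 1.6061717495865064 ends [ 593.17795276 -296.82622761] [ 587.44898767 -134.94618063] len 161.9813898318726
```

View pics/crop4.png

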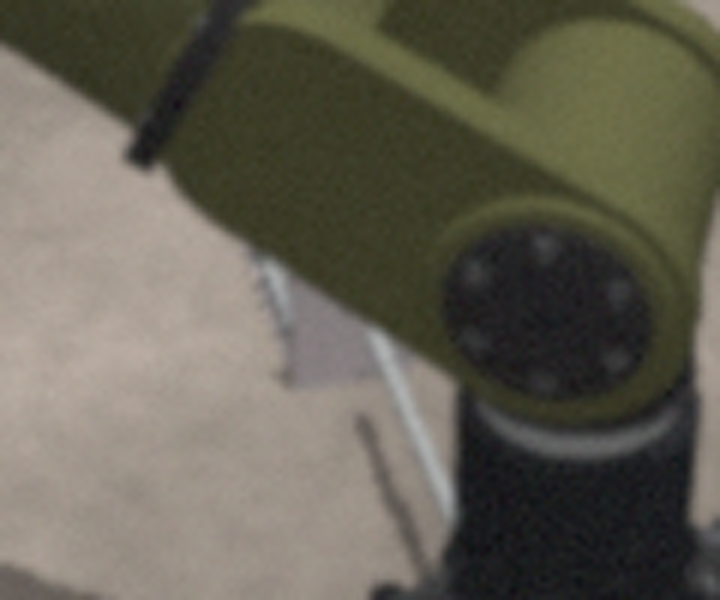

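View pics/w6.png

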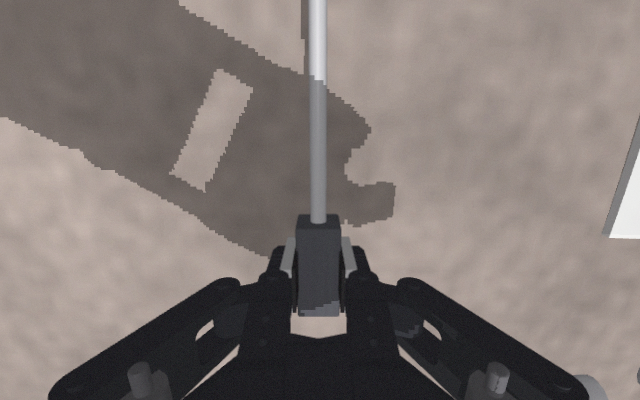

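Run:
```python
from h import *
ux=np.array([np.sin(LA),-np.cos(LA)]); uy=np.array([np.cos(LA),np.sin(LA)])
def inl(P): return np.c_[(P[:,:2]-L0)@ux,(P[:,:2]-L0)@uy,P[:,2]]
d=cam("wrist"); rc=np.argwhere(np.ones((400,640),bool)); P,ok=world(d,rc); Q=inl(P[ok])
for y in range(-360,-180,20):
    s=Q[(abs(Q[:,1]-y)<8)&(abs(Q[:,0])<12)&(Q[:,2]>42)&(Q[:,2]<66)]
    if len(s)>10: print("wrist",y,len(s),"x",(s[:,0].min()+s[:,0].max())/2,"top z",np.percentile(s[:,2],95))
d=cam("scene"); P,ok=world(d,rc); Q=inl(P[ok])
for y in range(-340,-105,20):
    s=Q[(abs(Q[:,1]-y)<9)&(abs(Q[:,0])<14)&(Q[:,2]>40)&(Q[:,2]<66)]
    if len(s)>3: print("scene",y,len(s),"x",np.percentile(s[:,0],90),"z",s[:,2].mean(),s[:,2].max())
pl=Q[(Q[:,1]>-112)&(Q[:,1]<-98)&(abs(Q[:,0])<40)&(Q[:,2]>30)]; print("plate",len(pl),pl.min(0),pl.max(0))
c=proj(d,[[*lane(0,-150),52]])[0].astype(int); im=d["image"][c[0]-40:c[0]+40,c[1]-60:c[1]+60]
cv2.imwrite("pics/crop5.png",cv2.resize(im,None,fx=6,fy=6,interpolation=cv2.INTER_CUBIC))
```

```text
wrist -360 518 x 1.3288962185883781 top z 55.737274502366276
wrist -340 587 x 1.2908381529022344 top z 55.980878221759504
wrist -320 624 x 1.0808518244100487 top z 55.93121937028155
wrist -300 728 x 1.0543960026952408 top z 55.936601117843026
wrist -280 568 x 0.8452154724580951 top z 55.78946894190888
scene -340 16 x 7.041564263991953 z 52.33946252997379 54.86200015861277
scene -320 21 x 9.704728999284576 z 51.60269449612251 58.618687164051266
scene -300 21 x 7.420925845968399 z 51.38422301860708 57.204459158455165
scene -280 18 x 8.140669387372283 z 51.35195607785538 55.84487775306661
scene -260 18 x 8.523091342263562 z 52.522966382782634 57.72437594659834
scene -240 14 x 7.1125188841765095 z 51.81814809901153 54.76008999871544
scene -220 21 x 7.6840445732664975 z 50.57818810490809 54.7722442821256
scene -200 21 x 7.287257646681197 z 50.96610411764463 56.09609912418773
scene -180 19 x 7.478542294071014 z 52.089001638725215 55.99137761440511
scene -160 17 x 6.075308775300302 z 51.77196769930273 56.128586632706856
scene -140 13 x 7.187942735710875 z 51.57170724801661 54.025186110692516
plate 85 [ -24.6802797  -107.40935935   30.52581479] [ 34.99565142 -98.07541792  78.18394189]
```

View pics/crop5.png

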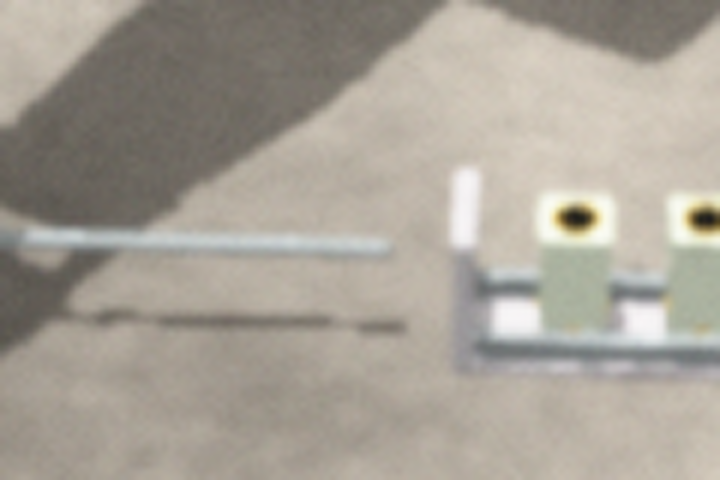

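```bash
cat >> h.py <<'E'
def push(y1,x=0,z=60,speed=40,f=8):
    s=go([*lane(x,y1-25),z],down(LA),True,speed=speed,until_force=f)
    p=bot.read_ee_pos()[:2]-L0; uy=np.array([np.cos(LA),np.sin(LA)]); ux=np.array([np.sin(LA),-np.cos(LA)])
    print("push",s,"shoulder y",p@uy+25,"x",p@ux,"F",bot.read_ft_force().round(1),"t",bot.read_clock()); return s
E
python3 - <<'E'
from h import *
print(bot.read_ft_force().round(1))
if not push(-325): 
    if not push(-285): push(-112,f=10)
E
```

```text
[ 0.1 -0.2 -1.5]
push False shoulder y -325.2175478104395 x -0.026006824779519683 F [-0.2 -0.6 -2.6] t 65.7917
push False shoulder y -285.2137285846776 x -0.014808007813749522 F [ 0.7 -0.4 -2.8] t 66.9417
push False shoulder y -112.03790810425795 x -0.006312222110422075 F [ 0.4  0.5 -2.3] t 71.4167
```

Run:
```python
from h import *
push(-104,speed=10,f=6)
release_up(45)
bot.move_to([420,-200,420],quat(down(0.3))); bot.dwell(.5)
d=cam("side","f_side"); c=proj(d,[[*lane(0,-40),52]])[0].astype(int)
s=cam("scene"); e=proj(s,[[*lane(0,0),52]])[0].astype(int)
a=cv2.resize(d["image"][c[0]-65:c[0]+65,c[1]-80:c[1]+80],(640,520),interpolation=cv2.INTER_CUBIC)
cv2.imwrite("pics/crop6.png",a)
b=cv2.resize(s["image"][e[0]-40:e[0]+40,e[1]-75:e[1]+75],(750,400),interpolation=cv2.INTER_CUBIC); cv2.imwrite("pics/crop7.png",b)
tops("side",d)
print(bot.read_clock())
```

```text
push True shoulder y -106.64217311429812 x -0.14962750139232242 F [-0.  -2.  -1.3] t 71.9917
t 73.4083
side holder1 0.66 [178. 312.] h 72.0 [578.4  68.9] [31.1 34. ] 1.0
side holder1 0.59 [167. 303.] h 71.8 [574.2 129.7] [30.4 36.3] 3.0
side holder1 0.53 [156. 296.] h 71.8 [574.3 164.4] [59.8 30.8] 89.7
75.0833
```

View pics/crop6.png

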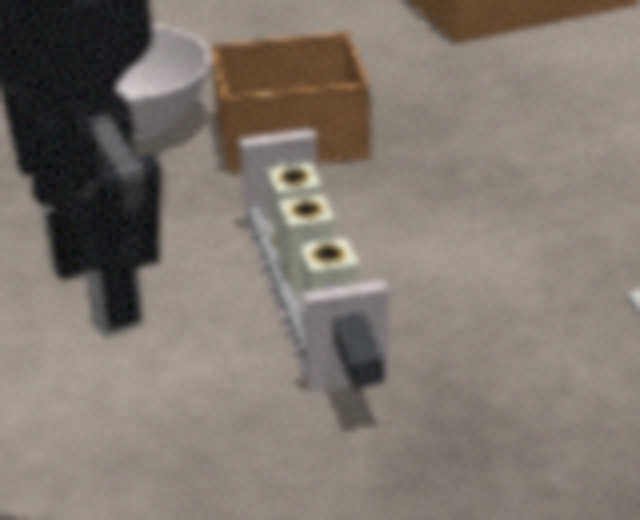

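View pics/crop7.png

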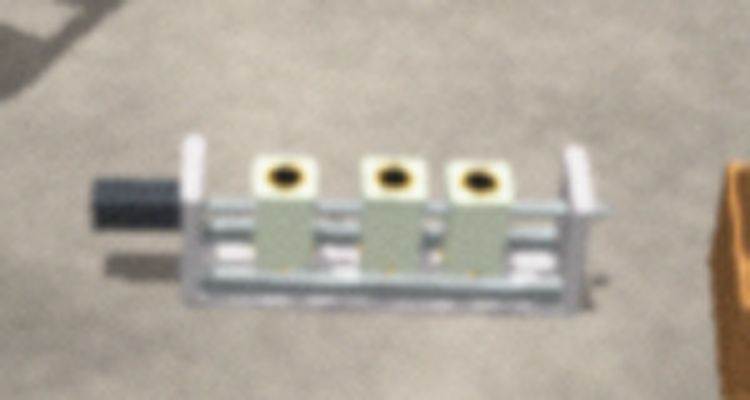

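The rod runs through all three holders. Its tip sticks out past the left end plate at about (212,600) in the scene crop, and the handle is flush against the right plate at about (205,180).

```bash
python3 -c "
from rig import bot
print(bot.finish_job())"
```

```text
the job is handed in; nothing more can be done
None
```

I handed the job in at about 75 s of the 210 s limit: all three holders present stand upright in the lane, the rod runs through them and both end plates with its handle home against the right plate, and the gripper has let go; no verdict was returned.

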